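Open the parts box with a scraper and hold the lock barrel up in tongs

ROBOT

A 6-joint arm with a two-finger parallel gripper is mounted at the origin on the work surface. World frame = base frame: x ahead of the robot, y to its left, z up, the work surface at z = 0. Lengths are in m, angles in degrees, forces in N, time in s.
With the tool pointing down it reaches from about 0.4 to 0.825 m from the base axis. Payload 7 kg.
Tool frame: the origin (TCP) lies at the very end of the fingers, on their centre line; the grasp point (between the pads) lies 19 mm behind it; z points along the fingers, y is the line along which they close (so a half turn about z gives the same grasp; the last joint's range is limited). The gripper opens to 88 mm and grips with 3 to 60 N. Pads are 19 mm wide; open, the fingers measure 130 mm over their backs; the gripper's body (78 mm by 193 mm) begins 47 mm behind the grasp point.
Start: joints at [81.251, 20.546, 0.682, 0, -70.136, -16.507], TCP at [0.288, 0.61, 0.227] pointing down, gripper open.
Joint ranges: [-176.03, 176.03], [-82.01, 121.73], [-58.28, 71.71], [-173.87, 95.51], [-174.79, -0.11], [-173.66, 173.66]. Speed limits (degrees/s): [136.94, 136.94, 172.46, 180, 180, 180].

INTERFACE

Orientations are given as [roll, pitch, yaw] about the fixed x, y, z axes, in that order (R = Rz(yaw) Ry(pitch) Rx(roll)).
In Python, from plant import ctrl, cams, workorder gives the robot as it stands.
- The arm moves only by the tool play_rows, never from a script. Its argument "motion" is a list of rows, each an object of numbers: "x", "y", "z": the shift along the tool's x, y, z normalised to -1 to 1, where 1 is 0.025 m; "rx", "ry", "rz": the turn, a rotation vector about the tool's x, y, z normalised to -1 to 1, where 1 is 4 degrees. A call has 1 to 20 rows; each row shifts and turns the commanded pose from where the row before left it, along the tool's axes as they then stand; what a row does not reach is not made up. A row lasts 1/8 s, in which the tool goes at most 62.5 mm and 10.7 degrees, less where a joint would pass 70% of its speed; a pose out of reach is approached as far as the arm can. A call with a number of a shift or a turn outside -1 to 1 is refused whole. A call with a gripper value outside its range is refused whole. "fingers" is the opening, from -1 (shut) to 1 (fully open), set as the call begins (left out, the last holds). The fingers move at their own pace and stop on an object; the grip force is fixed at half the most. Time passes only in rows, so rows that do not move let the fingers close. It gives the time, the measured TCP pose, the force, the opening and the grip force at its end, in the units of the state.
- ctrl.get_obs(): the state, without advancing time (a new reading comes with each control period).
- cams.snapshot(name): name is "scene" or "top"; returns the picture (384x512x3 uint8, blue, green, red); there is no depth.
- cams.get_calibration(name): a dict with "vertical_fov" (degrees; the focal length in pixels is half the picture's height over the tangent of half this angle, whatever the lens; pixels are square), "cx", "cy" (the principal point, pixels), "position" and "rotation" of the camera in the world. Camera axes: x right, y up, looking along -z (the intrinsics and any distortion apply to the point x, -y, -z); pixel columns grow to the right and rows downward; lengths in m; the calibration is good to about 2 mm. A picture is of the moment at which its call begins. get_calibration takes no time and is no camera call.
- workorder.close_job(): hands the job in; it is judged then, once.
The state is a dict: "clock": time; "joint_pos": joint angles; "qvel": joint speeds; "tau": joint torques, N m; "tool_pos": TCP position; "orientation": TCP orientation; "force": force on the tool from outside, world axes, zero at the start; "moment": the same for the moment, N m; "opening": finger opening in m; "gripper_force": force on a finger pad.
Only numpy, scipy, OpenCV 4.12 (cv2) and the standard library are available. Lean on these libraries where they do the work, as an engineer would, in place of code of your own. Each camera call takes 0.05 s, during which the arm holds its last target. There are 200 camera calls.

TASK

Lever the cover of the parts box up with the scraper's blade and push it back until it stands open past upright, never touching the cover with the gripper itself, then lay the scraper back on the bench. Take the tongs from their stand, close them on the round flanged brass lock barrel in the box (not the square steel latch bolt, which stays in the box) and lift it at least 50 mm above the box's rim, without the gripper touching the barrel. The job finishes while you are still holding the barrel up there, still, in the closed tongs; leave the other things on the bench where they are.

Things in the scene. Friction and masses are not known exactly. Their poses are not given: they have to be found in the camera images.
- box: fixed grey open-topped parts box, 100 mm (its x) x 160 mm (its y) x 50 mm tall, walls and floor 3 mm. Origin under its centre, z up. Its front is its -x side, the cover's hinge runs along its +x top edge. The barrel and the latch bolt stand in it on its centre line, about 32 mm to either side of the middle along its y, either way round.
- cover (a joint): hinge of the box's cover, rad: 0 shut (level on the rim), 1.57 upright, stop at 1.9. A stiff hinge: the cover stays where it is left; about 1.2 N upward at its front edge moves it. It rises about the box's +y axis: its front edge goes up and over towards the box's +x.
- cover_hinge (a point): middle of the hinge line: on the box, 50 mm along its +x from the centre, 50 mm above the bench
- cover_edge (a point): middle of the front edge of the cover, on its underside, 114 mm from the hinge line. The cover is an aluminium plate 164 mm wide and 3 mm thick. Shut, its underside is level with the rim (50 mm above the bench) and this edge juts out 14 mm past the front wall of the box: the blade goes under that lip.
- barrel: brass lock barrel standing upright: plain round body 20 mm across and 26 mm tall, with a flange 26 mm across and 5 mm thick on top (31 mm in all), 60 g. Origin at the centre of its underside, z up.
- latch: square steel latch bolt standing in the box, 20 x 20 x 30 mm; origin at the centre of its underside. Must stay in the box.
- scraper: scraper lying on the bench, 160 mm long, 90 g. Wooden handle 22 mm wide, 24 mm tall, from 60 mm behind to 30 mm ahead of the origin; then a flat level steel blade 70 mm long, 26 mm wide, 2 mm thick. x points to the blade's tip, z up; origin on the handle's underside, near the centre of mass: a good place to grip across y.
- scraper_tip (a point): middle of the blade's end edge, 100 mm ahead of the scraper's origin; the blade's middle plane is 12 mm above the handle's underside
- stand: fixed dark steel open-topped stand, 32 mm (its x) x 78 mm (its y) x 48 mm tall, walls and floor 4 mm, holding the tongs upright. Origin under its centre.
- tongs: spring tongs standing jaws down in the stand, 155 mm tall, 90 g, 18 mm wide (their x). The arms lie on the +y and -y sides and hinge at the top, 150 mm above the jaw tips. Origin midway between the jaw tips at their lower ends, z up. Sprung open the jaws are about 46 mm apart inside, 58 mm outside. The jaws reach 0 to 20 mm above the tips. Their y lies along the stand's y.
- tongs_arm (a joint): closing angle between the tongs' arms, rad: 0 sprung open, about 0.19 with the jaws parallel on the 20 mm barrel, 0.30 stop. Closing starts at about 4 N on the sleeves and needs about 9 N at 0.19 (grip with 25 to 40 N to pinch); the jaws close about 2.5 mm for each mm at the sleeves. Squeezed between two fingers the arms stay symmetric about the gripper.
- tongs_grip (a point): midway between the arms at the height to grip, from above and across y, on the rubber sleeves (20 mm wide, 70 to 120 mm above the jaw tips): 95 mm above the jaw tips, 60 mm below the top. Here the tongs are 45 mm over the sleeves when open, 34 mm when closed on the barrel.
- padlock: bystander, to be left alone: brass padlock lying flat, body 42 x 46 x 20 mm with a steel shackle; origin under the body
- flag_hinge: bystander, to be left alone: flat stainless hinge, about 88 x 70 x 12 mm
- hasp: bystander, to be left alone: cast-aluminium slotted hasp, about 125 x 35 x 14 mm
- lock_body: bystander, to be left alone: blue steel lock case, 85 x 50 x 16 mm
- oil: bystander, to be left alone: white oil bottle, 48 mm across, 110 mm tall
- driver: bystander, to be left alone: screwdriver lying on the bench
Things that resemble listed ones, but are neither listed nor needed, are in the scene too. There is more than one size of the scraper; the job needs the middle-sized.

How it is judged:
By the outcome, as a careful person would: the job done as asked, in the order asked, and still so for the second after the job is handed in, while the arm keeps its last pose, push and grip.
It also fails if it takes over 67 s, if anything falls off the work surface, if the arm or the gripper's body presses on something with over 40 N, if the wrist force passes 120 N, or if a joint passes its speed limit or range.

## Working session

There is one attempt and no reset: what is moved stays moved. The work goes in short steps, Python scripts to look and compute and a tool call to move; the robot and the scene stay as the last step left them, time stands still between calls to the robot, and variables do not carry over. Pictures are saved under pics/ and viewed, at most 14 in all, crops included, and the job is handed in when it is done.

Besides the shell and the picture viewer there is one more tool, called after "Request:" in YAML: its name, and indented under it one key for each argument. play_rows: Moves the arm, as the interface text tells. Its arguments: {"type":"object","properties":{"motion":{"type":"array"},"fingers":{"type":"number"}},"required":["motion"]}

```bash
mkdir -p pics; ls
python3 - <<'E'
from plant import ctrl,cams
import cv2
print(ctrl.get_obs())
for n in("scene","top"):
    print(n,cams.get_calibration(n)); cv2.imwrite(f"pics/{n}0.png",cams.snapshot(n))
E
```

```text
pics
{'clock': 0.0, 'joint_pos': array([ 8.12501870e+01,  2.05901987e+01,  6.34009278e-01, -2.08073564e-02,
       -7.01367009e+01, -1.65055416e+01]), 'qvel': array([-0.01017433,  0.0052171 , -0.00032845,  0.04291795,  0.00631061,
        0.00315731]), 'tau': array([ 1.88911377e-03, -5.82719994e+01,  2.93042582e+01,  6.99693426e+00,
        6.73938019e-03, -1.76447916e-04]), 'tool_pos': array([0.28781594, 0.61001429, 0.22563628]), 'orientation': array([ 1.79905380e+02, -7.63918986e-03, -2.52624340e+01]), 'force': array([-0.02064946, -0.09033749, -0.14130148]), 'moment': array([ 0.03711977, -0.0317191 , -0.02731285]), 'gripper_force': 0.0, 'opening': 0.08727651805033082}
scene {'vertical_fov': 54.53557624541493, 'cx': 252.4944947145303, 'cy': 187.88750972221453, 'position': array([1.01544698, 0.22858408, 0.86409696]), 'rotation': array([ 36.2458463 ,  -0.74221718, 115.39354054])}
top {'vertical_fov': 51.31725717549536, 'cx': 254.23045143462608, 'cy': 189.6025533345009, 'position': array([0.29755423, 0.01367747, 1.15165089]), 'rotation': array([ 1.32053955e+01,  3.63427155e-02, -9.19688294e+01])}
```

View pics/scene0.png

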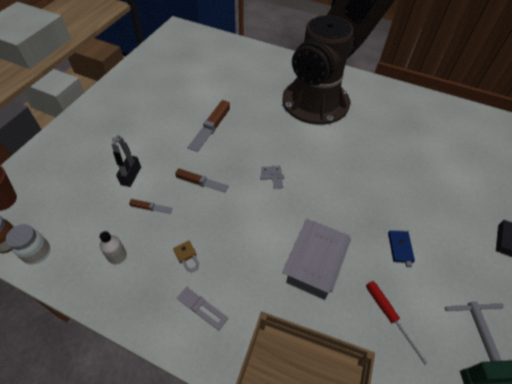

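View pics/top0.png

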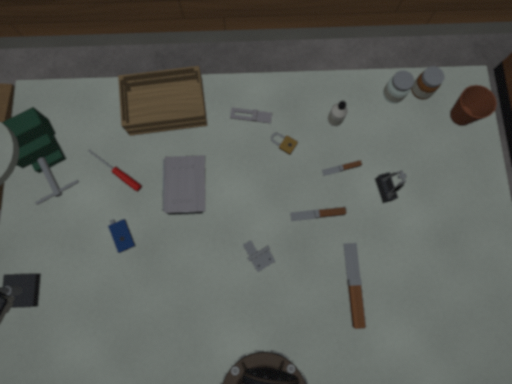

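Medium-size candidates: the scrapers are at top (356,285) large, (320,213) medium, (342,167) small. The middle one at (320,213) fits; I'll confirm it in an enlarged crop.

```bash
cat > h.py <<'E'
import numpy as np,cv2
from plant import ctrl,cams
from scipy.spatial.transform import Rotation as Ro
def cam(n):
    c=cams.get_calibration(n); return c,192/np.tan(np.radians(c["vertical_fov"]/2)),Ro.from_euler("xyz",c["rotation"],degrees=True).as_matrix()
def proj(n,P):
    c,f,R=cam(n); q=(np.atleast_2d(P)-c["position"])@R
    return np.c_[c["cx"]+f*q[:,0]/-q[:,2],c["cy"]+f*q[:,1]/q[:,2]]
def unproj(n,uv,z):
    c,f,R=cam(n); uv=np.atleast_2d(uv).astype(float)
    d=np.c_[(uv[:,0]-c["cx"])/f,-(uv[:,1]-c["cy"])/f,-np.ones(len(uv))]@R.T
    return c["position"]+d*((z-c["position"][2])/d[:,2])[:,None]
E
python3 - <<'E'
from h import *
print(proj("top",[[0,0,0],[.288,.61,.227]]),proj("scene",[[0,0,0]]))
def crop(f,x,y,w,h,k): return cv2.convertScaleAbs(cv2.resize(cv2.imread(f)[y:y+h,x:x+w],None,fx=k,fy=k,interpolation=cv2.INTER_CUBIC),alpha=1.4)
o=np.zeros((600,800,3),np.uint8)
a=crop("pics/top0.png",150,140,265,95,3);o[:285,:795]=a
a=crop("pics/scene0.png",100,130,140,100,3);o[300:600,:420]=a
a=crop("pics/scene0.png",270,210,92,95,4);o[300:600,428:796]=a[:300]if a.shape[0]>300 else a
cv2.imwrite("pics/c1.png",o)
for n,l in {"top":[(356,285),(320,213),(342,167),(184,184),(388,188)],"scene":[(202,181),(151,206),(209,126),(317,255),(127,172)]}.items(): print(unproj(n,l,0).round(3))
E
```

```text
[[263.57323084 399.10619258]
 [-11.89114384 297.18495249]] [[314.90974831 100.09796401]]
[[ 0.283 -0.27   0.   ]
 [ 0.491 -0.184  0.   ]
 [ 0.628 -0.26   0.   ]
 [ 0.592  0.213  0.   ]
 [ 0.559 -0.391  0.   ]]
[[ 0.48  -0.176  0.   ]
 [ 0.617 -0.259 -0.   ]
 [ 0.274 -0.268  0.   ]
 [ 0.558  0.206  0.   ]
 [ 0.548 -0.391  0.   ]]
```

View pics/c1.png

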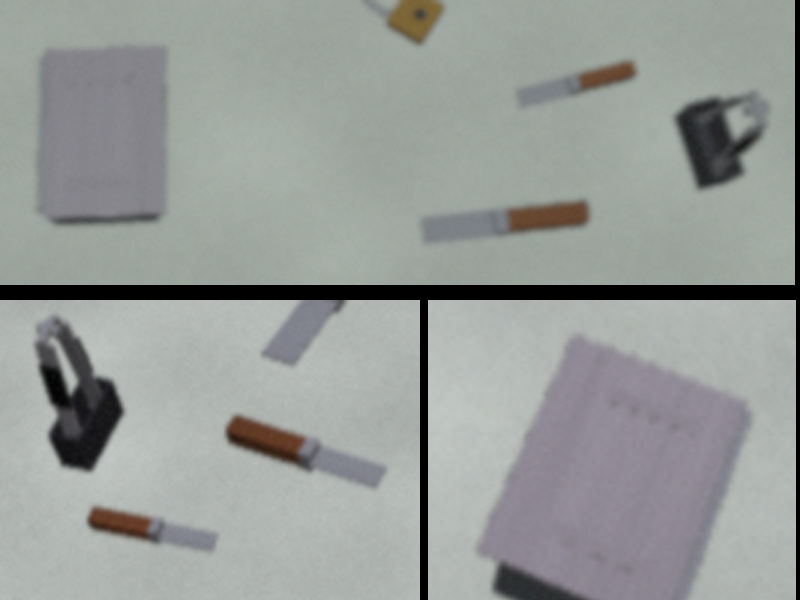

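The crop confirms three scraper sizes. The middle one has its handle at top (335,212) and its tip at (291,216), pointing toward the box. Next I'll fit silhouettes in both cameras.

```bash
cat > fit.py <<'E'
from h import *
from scipy.optimize import minimize
def boxpts(x0,x1,y0,y1,z0,z1): return np.array([[x,y,z] for x in(x0,x1) for y in(y0,y1) for z in(z0,z1)])
def place(p,P): c,s=np.cos(p[2]),np.sin(p[2]); return P@np.array([[c,s,0],[-s,c,0],[0,0,1]])+[p[0],p[1],0]
def mask(img,roi):
    b=np.median(img.reshape(-1,3),0) if 0 else cv2.medianBlur(img,151)
    d=np.linalg.norm(img.astype(float)-b,axis=2); x,y,w,h=roi
    m=np.zeros(d.shape); m[y:y+h,x:x+w]=np.clip((d[y:y+h,x:x+w]-8)/14,0,1); return m
def render(n,parts,p,S=4):
    o=np.zeros((384*S,512*S),np.uint8)
    for P in parts:
        q=(proj(n,place(p,P))+.5)*S-.5
        cv2.fillConvexPoly(o,cv2.convexHull(np.round(q*16).astype(np.int32)),255,cv2.LINE_AA,4)
    return cv2.GaussianBlur(cv2.resize(o,(512,384),interpolation=cv2.INTER_AREA)/255.,(0,0),.7)
def fit(masks,parts,p0):
    f=lambda v:sum(((render(n,parts,[v[0],v[1],v[2]/5])-m)**2).sum() for n,m in masks.items())
    p0=np.array([p0[0],p0[1],p0[2]*5]); s=np.vstack([p0]+[p0+d for d in np.eye(3)*[.012,.012,.3]])
    r=minimize(f,p0,method="Nelder-Mead",options=dict(initial_simplex=s,xatol=1e-4,fatol=.01,maxiter=150))
    return np.r_[r.x[:2].round(4),np.degrees(r.x[2]/5).round(1)],round(r.fun,1)
BOX=[boxpts(-.05,.05,-.08,.08,0,.05),boxpts(-.064,.05,-.082,.082,.05,.053)]
SCR=[boxpts(-.06,.03,-.011,.011,0,.024),boxpts(.03,.1,-.013,.013,.011,.013)]
STA=[boxpts(-.016,.016,-.039,.039,0,.048)]
E
python3 - <<'E'
from fit import *
im={n:cv2.imread(f"pics/{n}0.png") for n in("top","scene")}
def run(name,parts,p0s,rois):
    ms={n:mask(im[n],r) for n,r in rois.items()}
    for p0 in p0s:
        print(name,fit(ms,parts,p0),*[fit({n:m},parts,p0) for n,m in ms.items()],[round(m.sum()) for m in ms.values()])
h=np.pi/2
run("box",BOX,[(.57,.205,h),(.57,.205,-h)],{"top":(155,148,58,74),"scene":(275,213,82,90)})
run("scr",SCR,[(.48,-.2,h)],{"top":(282,202,70,24),"scene":(170,163,62,32)})
E
```

```text
box (array([ 0.5812,  0.2123, 89.9   ]), np.float64(345.0)) (array([ 0.58  ,  0.2118, 89.7   ]), np.float64(93.3)) (array([ 0.5821,  0.2134, 89.8   ]), np.float64(239.2)) [2557, 3788]
box (array([  0.5811,   0.2012, -89.9   ]), np.float64(332.2)) (array([  0.5798,   0.201 , -90.6   ]), np.float64(38.8)) (array([  0.582 ,   0.2016, -88.8   ]), np.float64(278.7)) [2557, 3788]
scr (array([ 0.4889, -0.1942, 94.1   ]), np.float64(62.1)) (array([ 0.489 , -0.1962, 94.2   ]), np.float64(23.9)) (array([ 0.4885, -0.1924, 94.1   ]), np.float64(32.3)) [572, 624]
```

Run:
```python
from fit import *
o=[]
for n,(x,y,w,hh) in {"top":(158,150,54,70),"scene":(278,214,76,88)}.items():
    im=cv2.imread(f"pics/{n}0.png");k=280/hh
    for p in [(.5811,.2123,np.pi/2),(.5811,.2012,-np.pi/2)]:
        c=cv2.convertScaleAbs(cv2.resize(im[y:y+hh,x:x+w],(int(w*k),280),interpolation=cv2.INTER_CUBIC),alpha=1.5)
        for P,col in zip(BOX,((0,0,255),(0,160,0))):
            q=(proj(n,place(p,P))-[x,y]+.5)*k
            for i in range(8):
                for b in(1,2,4):
                    if not i&b: cv2.line(c,q[i].astype(int).tolist(),q[i|b].astype(int).tolist(),col,1)
        o.append(c)
W=400
o=[cv2.copyMakeBorder(c,0,0,0,W-c.shape[1],cv2.BORDER_CONSTANT) for c in o]
cv2.imwrite("pics/c2.png",np.vstack([np.hstack(o[:2]),np.hstack(o[2:])]))
```

```text
(no output)
```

View pics/c2.png

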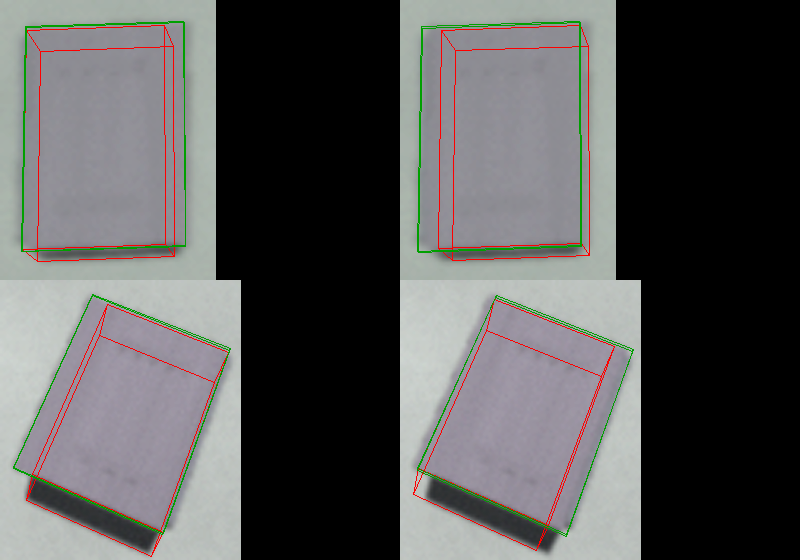

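The left overlay fits (yaw +90): the dark end face sits inset on the −y side, so the lip faces −y toward the scraper and the hinge is at +y. Now I'll check lens distortion using the straight table edge.

Run:
```python
from h import *
from scipy.optimize import least_squares
im=cv2.imread("pics/top0.png").astype(float).sum(2); im=cv2.GaussianBlur(im,(0,0),1.2)
g=np.gradient(im,axis=0)
pts=[]
for x in list(range(40,115,6))+list(range(215,375,6))+list(range(445,485,6)):
    col=g[60:90,x]; i=int(np.argmax(col)); 
    if 0<i<29:
        a,b,c=col[i-1:i+2]; pts.append((x,60+i+.5*(a-c)/(a-2*b+c)))
pts=np.array(pts)
print(pts[::4].round(1).tolist())
c,f,R=cam("top")
K=np.array([[f,0,c["cx"]],[0,f,c["cy"]],[0,0,1]])
def res(k):
    u=cv2.undistortPoints(pts[:,None],K,np.array([k[0],0,0,0.]),P=K)[:,0]
    p=np.polyfit(u[:,0],u[:,1],1); return u[:,1]-np.polyval(p,u[:,0])
for k in(0,-.05,-.1,-.15,-.2): print(k,np.std(res([k])).round(3))
print(least_squares(res,[-.05],loss="soft_l1").x)
```

```text
[[40.0, 79.2], [64.0, 78.2], [88.0, 77.4], [112.0, 76.8], [233.0, 73.0], [257.0, 72.2], [281.0, 71.4], [305.0, 70.6], [329.0, 70.0], [353.0, 69.2], [445.0, 66.2], [469.0, 65.4]]
0 0.085
-0.05 0.702
-0.1 1.499
-0.15 2.446
-0.2 3.603
[0.00079612]
```

Run:
```python
from fit import *
from scipy.optimize import least_squares
im={n:cv2.imread(f"pics/{n}0.png") for n in("top","scene")}
# scene straightness: table's upper edge right of (175,17) to (300,50), and lower-left
s=cv2.GaussianBlur(im["scene"].astype(float).sum(2),(0,0),1.2);g=np.abs(np.gradient(s,axis=0));L=[]
for x in list(range(185,290,5))+list(range(360,505,5)):
    y0=17+(x-175)*(108-17)/(512-175); a=int(max(1,y0-9)); col=g[a:a+19,x];i=int(np.argmax(col))
    L.append((x,a+i))
L=np.array(L,float);p=np.polyfit(L[:,0],L[:,1],1);r=L[:,1]-np.polyval(p,L[:,0]);print("scene line",r.round(1).tolist())
def mk(img,roi,D):
    b=cv2.medianBlur(img,151);d=np.linalg.norm(img.astype(float)-b,axis=2);x,y,w,h=roi
    m=np.zeros(d.shape);m[y:y+h,x:x+w]=np.clip((d[y:y+h,x:x+w]-.2*D)/(.6*D),0,1);return m,d
for n,u in(("top",(190,184)),("scene",(317,250))): print(n,mk(im[n],(0,0,9,9),1)[1][u[1]-3:u[1]+3,u[0]-3:u[0]+3].mean())
def run(name,parts,p0,rois,D):
    ms={n:mk(im[n],r,D[n])[0] for n,r in rois.items()}
    print(name,fit(ms,parts,p0),*[fit({n:m},parts,p0) for n,m in ms.items()],[round(m.sum()) for m in ms.values()],[round(render(n,parts,p0).sum()) for n in ms])
h=np.pi/2
D={n:mk(im[n],(0,0,9,9),1)[1][u[1]-3:u[1]+3,u[0]-3:u[0]+3].mean() for n,u in(("top",(190,184)),("scene",(317,250)))}
run("box",BOX,(.58,.212,h),{"top":(155,148,58,74),"scene":(275,213,82,90)},D)
run("scr",SCR,(.489,-.194,1.64),{"top":(282,202,70,24),"scene":(170,163,62,32)},{"top":40,"scene":40})
# stand + tongs: arms from splayed jaws (y +-26) at tip to hinge at 150
z0=.004
A=[]
for sg in(1,-1):
    A.append(np.array([[x,sg*y,z] for x in(-.009,.009) for y,z in((.023,z0),(.029,z0),(.0,.15+z0),(.006,.155+z0))]))
for nm,parts in(("stand",STA),("stand+tongs",STA+A)):
    for a in(0,15,30,-15):
        run(nm+str(a),parts,(.55,-.385,np.radians(a)),{"top":(370,165,44,42),"scene":(104,130,40,60)},{"top":60,"scene":60})
```

```text
scene line [-0.2, 0.4, -0.1, -0.5, 0.1, -0.3, 0.3, -0.2, 0.4, 0.0, -0.4, 0.2, -0.2, 0.3, -0.1, 0.5, 0.1, -0.3, 0.2, -0.2, 0.4, 0.1, -0.3, 0.3, -0.1, -0.5, 0.1, -0.4, 0.2, -0.2, 0.4, -0.0, -0.5, 0.1, -0.3, 0.3, -0.1, 0.5, 0.0, -0.4, 0.2, -0.2, 0.4, -0.0, -0.5, 0.1, -0.3, 0.3, -0.1, 0.4]
top 28.08568817205437
scene 42.38559398428875Traceback (most recent call last):
  File "<stdin>", line 19, in <module>
  File "<stdin>", line 16, in run
  File "fit.py", line 18, in fit
    r=minimize(f,p0,method="Nelder-Mead",options=dict(initial_simplex=s,xatol=1e-4,fatol=.01,maxiter=150))
    res = _minimize_neldermead(fun, x0, args, callback, bounds=bounds,
                               **options)
    fxcc = func(xcc)
    fx = function(np.copy(x), *(wrapper_args + args))
  File "fit.py", line 16, in <lambda>
    f=lambda v:sum(((render(n,parts,[v[0],v[1],v[2]/5])-m)**2).sum() for n,m in masks.items())
               ~~~^^^^^^^^^^^^^^^^^^^^^^^^^^^^^^^^^^^^^^^^^^^^^^^^^^^^^^^^^^^^^^^^^^^^^^^^^^^^
  File "fit.py", line 16, in <genexpr>
    f=lambda v:sum(((render(n,parts,[v[0],v[1],v[2]/5])-m)**2).sum() for n,m in masks.items())
                     ~~~~~~^^^^^^^^^^^^^^^^^^^^^^^^^^^^
  File "fit.py", line 12, in render
    q=(proj(n,place(p,P))+.5)*S-.5
       ~~~~^^^^^^^^^^^^^^
  File "h.py", line 7, in proj
    c,f,R=cam(n); q=(np.atleast_2d(P)-c["position"])@R
          ~~~^^^
  File "h.py", line 5, in cam
    c=cams.get_calibration(n); return c,192/np.tan(np.radians(c["vertical_fov"]/2)),Ro.from_euler("xyz",c["rotation"],degrees=True).as_matrix()
ValueError: time passes only in moves, steps and waits
```

```bash
sed -i 's/^def cam(n)/import functools\n@functools.cache\ndef cam(n)/' h.py
python3 - <<'E'
from fit import *
im={n:cv2.imread(f"pics/{n}0.png") for n in("top","scene")}
def mk(img,roi,D):
    b=cv2.medianBlur(img,151);d=np.linalg.norm(img.astype(float)-b,axis=2);x,y,w,h=roi
    m=np.zeros(d.shape);m[y:y+h,x:x+w]=np.clip((d[y:y+h,x:x+w]-.2*D)/(.6*D),0,1);return m
def run(name,parts,p0,rois,D):
    ms={n:mk(im[n],r,D[n]) for n,r in rois.items()}
    print(name,*[(*a[0].tolist(),a[1]) for a in [fit(ms,parts,p0)]+[fit({n:m},parts,p0) for n,m in ms.items()]],[round(m.sum()) for m in ms.values()],[round(render(n,parts,p0).sum()) for n in ms])
h=np.pi/2
run("box",BOX,(.58,.212,h),{"top":(155,148,58,74),"scene":(275,213,82,90)},{"top":28,"scene":42})
run("scr",SCR,(.489,-.194,1.64),{"top":(282,202,70,24),"scene":(170,163,62,32)},{"top":40,"scene":40})
z0=.004;A=[]
for sg in(1,-1):
    A.append(np.array([[x,sg*y,z] for x in(-.009,.009) for y,z in((.023,z0),(.029,z0),(.0,.15+z0),(.006,.155+z0))]))
for nm,parts in(("stand+tongs",STA+A),):
    for a in(0,15,-15):
        run(nm+str(a),parts,(.55,-.385,np.radians(a)),{"top":(370,165,44,42),"scene":(104,130,40,60)},{"top":60,"scene":60})
E
```

```text
box (0.5813, 0.2125, 89.8, np.float64(258.7)) (0.5799, 0.2117, 89.7, np.float64(97.9)) (0.5823, 0.2135, 89.3, np.float64(144.4)) [2573, 3647] [2393, 3360]
scr (0.4889, -0.1942, 94.1, np.float64(37.8)) (0.4892, -0.1965, 94.3, np.float64(12.1)) (0.4887, -0.1926, 94.2, np.float64(18.8)) [538, 597] [523, 546]
stand+tongs0 (0.554, -0.3753, -78.6, np.float64(230.5)) (0.5554, -0.3769, -78.0, np.float64(90.3)) (0.5496, -0.3756, 29.9, np.float64(311.7)) [651, 945] [567, 826]
stand+tongs15 (0.5499, -0.3769, 16.6, np.float64(741.9)) (0.5553, -0.3768, -77.9, np.float64(90.3)) (0.5498, -0.3757, 30.3, np.float64(311.9)) [651, 945] [499, 875]
stand+tongs-15 (0.554, -0.3754, -79.1, np.float64(230.4)) (0.5553, -0.3768, -77.6, np.float64(90.4)) (0.5542, -0.3731, 99.3, np.float64(122.4)) [651, 945] [620, 723]
```

Request:
play_rows:
  motion:
    - {"x": 0.65,"y": 0.7,"rz": 0.95}
    - {"x": 0.68,"y": 0.67,"rz": 0.95}
    - {"x": 0.72,"y": 0.62,"rz": 0.95}
    - {"x": 0.76,"y": 0.57,"rz": 0.95}
    - {"x": 0.8,"y": 0.52,"rz": 0.95}
    - {"x": 0.83,"y": 0.47,"rz": 0.95}
    - {"x": 0.86,"y": 0.42,"rz": 0.95}
    - {"x": 0.88,"y": 0.36,"rz": 0.95}
    - {"x": 0.9,"y": 0.3,"rz": 0.95}
    - {"x": 0.92,"y": 0.24,"rz": 0.95}
    - {"x": 0.93,"y": 0.18,"rz": 0.95}
    - {"x": 0.95,"y": 0.12,"rz": 0.95}
    - {"x": 0.96,"y": 0.06,"rz": 0.95}
    - {"x": 0.97,"y": 0,"rz": 0.95}
    - {"x": 0.97,"y": -0.06,"rz": 0.95}
    - {"x": 0.97,"y": -0.12,"rz": 0.95}
    - {"x": 0.98,"y": -0.17}
    - {"x": 0.98,"y": -0.17}
    - {"x": 0.98,"y": -0.17}
    - {"x": 0.98,"y": -0.17}
  fingers: 1

```text
$.motion[0]: bad value
```

Request:
play_rows:
  motion:
    - {"x": 0.65,"y": 0.7,"z": 0,"rx": 0,"ry": 0,"rz": 0.95}
  fingers: 1

```text
clock: 0.22
tool_pos: [0.2948, 0.588, 0.2253]
orientation: [179.9, -0.0, -29.1]
force: [-0.2, 0.2, -0.9]
opening: 0.0878
gripper_force: 0.0
```

Request:
play_rows:
  motion:
    - {"x": 0.68,"y": 0.67,"z": 0,"rx": 0,"ry": 0,"rz": 0.95}
    - {"x": 0.72,"y": 0.62,"z": 0,"rx": 0,"ry": 0,"rz": 0.95}
    - {"x": 0.76,"y": 0.57,"z": 0,"rx": 0,"ry": 0,"rz": 0.95}
    - {"x": 0.8,"y": 0.52,"z": 0,"rx": 0,"ry": 0,"rz": 0.95}
    - {"x": 0.83,"y": 0.47,"z": 0,"rx": 0,"ry": 0,"rz": 0.95}
    - {"x": 0.86,"y": 0.42,"z": 0,"rx": 0,"ry": 0,"rz": 0.95}
    - {"x": 0.88,"y": 0.36,"z": 0,"rx": 0,"ry": 0,"rz": 0.95}
    - {"x": 0.9,"y": 0.3,"z": 0,"rx": 0,"ry": 0,"rz": 0.95}
    - {"x": 0.92,"y": 0.24,"z": 0,"rx": 0,"ry": 0,"rz": 0.95}
    - {"x": 0.93,"y": 0.18,"z": 0,"rx": 0,"ry": 0,"rz": 0.95}
    - {"x": 0.95,"y": 0.12,"z": 0,"rx": 0,"ry": 0,"rz": 0.95}
    - {"x": 0.96,"y": 0.06,"z": 0,"rx": 0,"ry": 0,"rz": 0.95}
    - {"x": 0.97,"y": 0,"z": 0,"rx": 0,"ry": 0,"rz": 0.95}
    - {"x": 0.97,"y": -0.06,"z": 0,"rx": 0,"ry": 0,"rz": 0.95}
    - {"x": 0.97,"y": -0.12,"z": 0,"rx": 0,"ry": 0,"rz": 0.95}
    - {"x": 0.98,"y": -0.17,"z": 0,"rx": 0,"ry": 0,"rz": 0}
    - {"x": 0.98,"y": -0.17,"z": 0,"rx": 0,"ry": 0,"rz": 0}
    - {"x": 0.98,"y": -0.17,"z": 0,"rx": 0,"ry": 0,"rz": 0}
    - {"x": 0.98,"y": -0.17,"z": 0,"rx": 0,"ry": 0,"rz": 0}
    - {"x": 0.98,"y": -0.17,"z": 0,"rx": 0,"ry": 0,"rz": 0}

```text
clock: 2.72
tool_pos: [0.423, 0.1202, 0.2266]
orientation: [-180.0, 0.0, -86.2]
force: [0.6, -0.9, 0.7]
opening: 0.0874
gripper_force: 0.0
```

Request:
play_rows:
  motion:
    - {"x": 1,"y": -0.14,"z": 0.4,"rx": 0,"ry": 0,"rz": 0}
    - {"x": 1,"y": -0.14,"z": 0.4,"rx": 0,"ry": 0,"rz": 0}
    - {"x": 1,"y": -0.14,"z": 0.4,"rx": 0,"ry": 0,"rz": 0}
    - {"x": 1,"y": -0.14,"z": 0.4,"rx": 0,"ry": 0,"rz": 0}
    - {"x": 1,"y": -0.14,"z": 0.4,"rx": 0,"ry": 0,"rz": 0}
    - {"x": 1,"y": -0.14,"z": 0.4,"rx": 0,"ry": 0,"rz": 0}
    - {"x": 1,"y": -0.14,"z": 0.4,"rx": 0,"ry": 0,"rz": 0}
    - {"x": 1,"y": -0.14,"z": 0.4,"rx": 0,"ry": 0,"rz": 0}
    - {"x": 1,"y": -0.14,"z": 0.4,"rx": 0,"ry": 0,"rz": 0}
    - {"x": 1,"y": -0.14,"z": 0.4,"rx": 0,"ry": 0,"rz": 0}
    - {"x": 1,"y": -0.14,"z": 0.4,"rx": 0,"ry": 0,"rz": 0}
    - {"x": 1,"y": -0.14,"z": 0.4,"rx": 0,"ry": 0,"rz": 0}
    - {"x": 0,"y": 0,"z": 0,"rx": 0,"ry": 0,"rz": 0}
    - {"x": 0,"y": 0,"z": 0,"rx": 0,"ry": 0,"rz": 0}

```text
clock: 4.47
tool_pos: [0.4851, -0.175, 0.1066]
orientation: [180.0, -0.0, -86.2]
force: [0.8, 0.4, 0.3]
opening: 0.0873
gripper_force: 0.0
```

Request:
play_rows:
  motion:
    - {"x": 0.19,"y": -0.05,"z": 0.9,"rx": 0,"ry": 0,"rz": 0}
    - {"x": 0.19,"y": -0.05,"z": 0.9,"rx": 0,"ry": 0,"rz": 0}
    - {"x": 0,"y": 0,"z": 0.9,"rx": 0,"ry": 0,"rz": 0}
    - {"x": 0,"y": 0,"z": 0.8,"rx": 0,"ry": 0,"rz": 0}
    - {"x": 0,"y": 0,"z": 0.5,"rx": 0,"ry": 0,"rz": 0}
    - {"x": 0,"y": 0,"z": 0.06,"rx": 0,"ry": 0,"rz": 0}
    - {"x": 0,"y": 0,"z": 0,"rx": 0,"ry": 0,"rz": 0}

```text
clock: 5.35
tool_pos: [0.4891, -0.1838, 0.0056]
orientation: [-180.0, -0.0, -86.0]
force: [0.7, 1.5, -0.6]
opening: 0.0874
gripper_force: 0.0
```

Request:
play_rows:
  motion:
    - {"x": 0,"y": 0,"z": 0,"rx": 0,"ry": 0,"rz": 0}
    - {"x": 0,"y": 0,"z": 0,"rx": 0,"ry": 0,"rz": 0}
    - {"x": 0,"y": 0,"z": 0,"rx": 0,"ry": 0,"rz": 0}
    - {"x": 0,"y": 0,"z": 0,"rx": 0,"ry": 0,"rz": 0}
    - {"x": 0,"y": 0,"z": 0,"rx": 0,"ry": 0,"rz": 0}
    - {"x": 0,"y": 0,"z": 0,"rx": 0,"ry": 0,"rz": 0}
  fingers: -1

```text
clock: 6.1
tool_pos: [0.4886, -0.184, 0.005]
orientation: [180.0, 0.0, -86.1]
force: [-0.4, -0.3, 0.1]
opening: 0.0331
gripper_force: 0.0
```

Request:
play_rows:
  motion:
    - {"x": 0,"y": 0,"z": 0,"rx": 0,"ry": 0,"rz": 0}
    - {"x": 0,"y": 0,"z": 0,"rx": 0,"ry": 0,"rz": 0}
    - {"x": 0,"y": 0,"z": 0,"rx": 0,"ry": 0,"rz": 0}

```text
clock: 6.48
tool_pos: [0.4884, -0.184, 0.005]
orientation: [180.0, 0.0, -86.1]
force: [-0.7, 1.2, 1.1]
opening: 0.022
gripper_force: 30.0
```

Request:
play_rows:
  motion:
    - {"x": 0,"y": 0,"z": -0.7,"rx": 0,"ry": 0,"rz": 0}
    - {"x": 0,"y": 0,"z": -0.6,"rx": 0,"ry": 0,"rz": 0.5}
    - {"x": -0.9,"y": -0.37,"z": 0,"rx": 0,"ry": 0,"rz": 0.5}
    - {"x": -0.9,"y": -0.37,"z": 0,"rx": 0,"ry": 0,"rz": 0}
    - {"x": -0.9,"y": -0.37,"z": 0,"rx": 0,"ry": 0,"rz": 0}
    - {"x": -0.9,"y": -0.37,"z": 0,"rx": 0,"ry": 0,"rz": 0}
    - {"x": -0.9,"y": -0.37,"z": 0,"rx": 0,"ry": 0,"rz": 0}
    - {"x": -0.9,"y": -0.37,"z": 0,"rx": 0,"ry": 0,"rz": 0}
    - {"x": -0.9,"y": -0.37,"z": 0,"rx": 0,"ry": 0,"rz": 0}
    - {"x": -0.9,"y": -0.37,"z": 0,"rx": 0,"ry": 0,"rz": 0}
    - {"x": -0.9,"y": -0.37,"z": 0,"rx": 0,"ry": 0,"rz": 0}
    - {"x": -0.9,"y": -0.37,"z": 0,"rx": 0,"ry": 0,"rz": 0}
    - {"x": 0,"y": 0,"z": 0,"rx": 0,"ry": 0,"rz": 0}
    - {"x": 0,"y": 0,"z": 0,"rx": 0,"ry": 0,"rz": 0}

```text
clock: 8.22
tool_pos: [0.5803, 0.0415, 0.0373]
orientation: [180.0, -0.0, -90.0]
force: [0.5, 0.4, -1.1]
opening: 0.0218
gripper_force: 30.0
```

Run:
```python
from h import *
o=ctrl.get_obs();t=o["tool_pos"];print(t,o["orientation"])
out=[]
for n in("top","scene"):
    im=cams.snapshot(n);cv2.imwrite(f"pics/{n}1.png",im)
    P=t+np.array([0,.09,.007]);E=np.array([[.5813,.1485,.05],[.5813-.08,.1485,.05],[.5813+.08,.1485,.05]])
    u,v=proj(n,P)[0];k=7;x,y=int(u-40),int(v-40)
    c=cv2.convertScaleAbs(cv2.resize(im[y:y+80,x:x+56],None,fx=k,fy=k,interpolation=cv2.INTER_CUBIC),alpha=1.5)
    for q,col in[(proj(n,P)[0],(0,0,255))]+[(e,(0,200,0)) for e in proj(n,E)]:
        a=((q-[x,y]+.5)*k).astype(int);cv2.circle(c,tuple(a.tolist()),4,col,1)
    out.append(c);print(n,x,y)
cv2.imwrite("pics/c3.png",np.hstack(out))
```

```text
[0.58029236 0.04148308 0.03728056] [ 1.79957995e+02 -1.04688693e-02 -9.00407474e+01]
top 169 143
scene 248 202
```

View pics/c3.png

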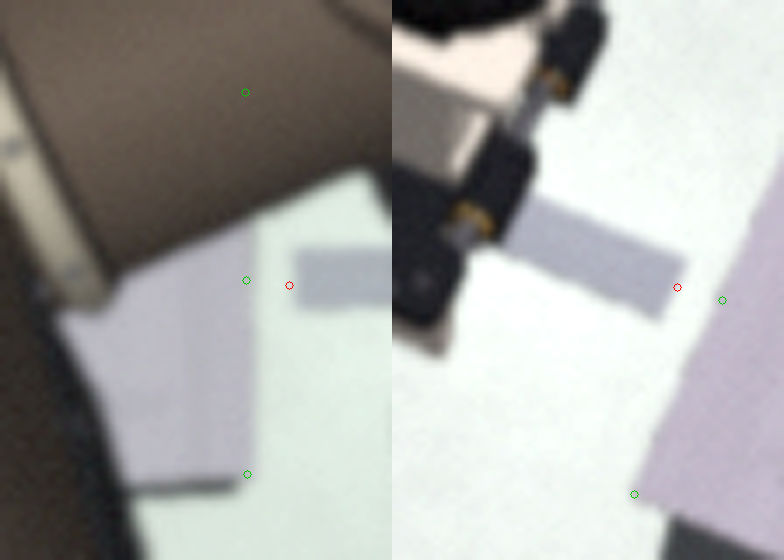

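Tip and lip sit within about 2 mm of prediction. In both views the gap is about 17 mm (top: tip at crop x 297, lip at 253; scene: tip at (673,290), lip at about (722,300)). I'll advance 25 mm to go 8 mm under the lip and compute the arc.

Run:
```python
import numpy as np
n=24;th=np.radians(np.linspace(0,103,n+1));r=np.linspace(.106,.098,n+1)
y=-r*np.cos(th);z=r*np.sin(th)
print([(round(-a/.025,2),round(-b/.025,2)) for a,b in zip(np.diff(y),np.diff(z))],y[-1]-y[0],z[-1])
```

```text
[(np.float64(-0.03), np.float64(-0.32)), (np.float64(-0.05), np.float64(-0.31)), (np.float64(-0.07), np.float64(-0.31)), (np.float64(-0.09), np.float64(-0.3)), (np.float64(-0.12), np.float64(-0.29)), (np.float64(-0.14), np.float64(-0.28)), (np.float64(-0.16), np.float64(-0.27)), (np.float64(-0.18), np.float64(-0.26)), (np.float64(-0.19), np.float64(-0.24)), (np.float64(-0.21), np.float64(-0.22)), (np.float64(-0.23), np.float64(-0.21)), (np.float64(-0.24), np.float64(-0.19)), (np.float64(-0.25), np.float64(-0.17)), (np.float64(-0.26), np.float64(-0.15)), (np.float64(-0.27), np.float64(-0.13)), (np.float64(-0.28), np.float64(-0.11)), (np.float64(-0.29), np.float64(-0.09)), (np.float64(-0.29), np.float64(-0.06)), (np.float64(-0.3), np.float64(-0.04)), (np.float64(-0.3), np.float64(-0.02)), (np.float64(-0.3), np.float64(0.0)), (np.float64(-0.3), np.float64(0.03)), (np.float64(-0.29), np.float64(0.05)), (np.float64(-0.29), np.float64(0.07))] 0.12804520332569877 0.09548826634895306
```

Request:
play_rows:
  motion:
    - {"x": -0.35,"y": 0,"z": 0,"rx": 0,"ry": 0,"rz": 0}
    - {"x": -0.35,"y": 0,"z": 0,"rx": 0,"ry": 0,"rz": 0}
    - {"x": -0.3,"y": 0,"z": 0,"rx": 0,"ry": 0,"rz": 0}
    - {"x": 0,"y": 0,"z": 0,"rx": 0,"ry": 0,"rz": 0}
    - {"x": 0,"y": 0,"z": -0.2,"rx": 0,"ry": 0,"rz": 0}

```text
clock: 8.95
tool_pos: [0.5802, 0.0662, 0.0423]
orientation: [179.9, -0.0, -90.0]
force: [0.6, -0.5, -2.0]
opening: 0.022
gripper_force: 30.0
```

Request:
play_rows:
  motion:
    - {"x": -0.03,"y": 0,"z": -0.32,"rx": 0,"ry": 0,"rz": 0}
    - {"x": -0.05,"y": 0,"z": -0.31,"rx": 0,"ry": 0,"rz": 0}
    - {"x": -0.07,"y": 0,"z": -0.31,"rx": 0,"ry": 0,"rz": 0}
    - {"x": -0.09,"y": 0,"z": -0.3,"rx": 0,"ry": 0,"rz": 0}
    - {"x": -0.12,"y": 0,"z": -0.29,"rx": 0,"ry": 0,"rz": 0}
    - {"x": -0.14,"y": 0,"z": -0.28,"rx": 0,"ry": 0,"rz": 0}
    - {"x": -0.16,"y": 0,"z": -0.27,"rx": 0,"ry": 0,"rz": 0}

```text
clock: 9.82
tool_pos: [0.5806, 0.083, 0.0951]
orientation: [-180.0, 0.0, -90.1]
force: [-0.1, -2.7, -1.6]
opening: 0.0221
gripper_force: 30.0
```

Run:
```python
from h import *
a=cams.snapshot("scene");cv2.imwrite("pics/s2.png",cv2.convertScaleAbs(cv2.resize(a[150:310,200:380],None,fx=3,fy=3,interpolation=cv2.INTER_CUBIC),alpha=1.4))
```

```text
(no output)
```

View pics/s2.png

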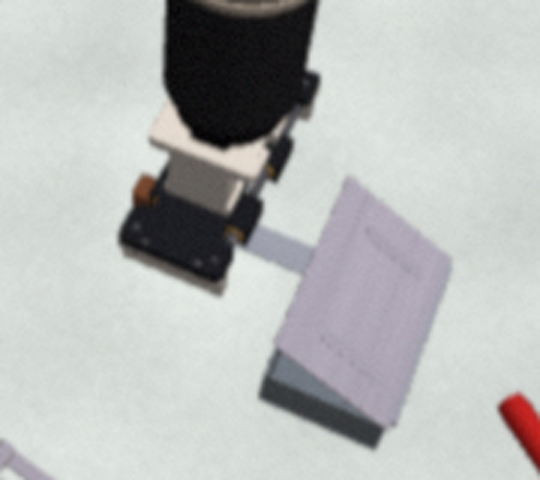

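The picture shows the cover lifting, raised about 30°, with the blade under its front edge at crop (305,255). The gripper is clear of it. Continuing the arc.

Request:
play_rows:
  motion:
    - {"x": -0.18,"y": 0,"z": -0.26,"rx": 0,"ry": 0,"rz": 0}
    - {"x": -0.19,"y": 0,"z": -0.24,"rx": 0,"ry": 0,"rz": 0}
    - {"x": -0.21,"y": 0,"z": -0.22,"rx": 0,"ry": 0,"rz": 0}
    - {"x": -0.23,"y": 0,"z": -0.21,"rx": 0,"ry": 0,"rz": 0}
    - {"x": -0.24,"y": 0,"z": -0.19,"rx": 0,"ry": 0,"rz": 0}
    - {"x": -0.25,"y": 0,"z": -0.17,"rx": 0,"ry": 0,"rz": 0}
    - {"x": -0.26,"y": 0,"z": -0.15,"rx": 0,"ry": 0,"rz": 0}
    - {"x": -0.27,"y": 0,"z": -0.13,"rx": 0,"ry": 0,"rz": 0}
    - {"x": -0.28,"y": 0,"z": -0.11,"rx": 0,"ry": 0,"rz": 0}
    - {"x": -0.29,"y": 0,"z": -0.09,"rx": 0,"ry": 0,"rz": 0}
    - {"x": -0.29,"y": 0,"z": -0.06,"rx": 0,"ry": 0,"rz": 0}
    - {"x": -0.3,"y": 0,"z": -0.04,"rx": 0,"ry": 0,"rz": 0}
    - {"x": -0.3,"y": 0,"z": -0.02,"rx": 0,"ry": 0,"rz": 0}
    - {"x": -0.3,"y": 0,"z": 0,"rx": 0,"ry": 0,"rz": 0}
    - {"x": -0.3,"y": 0,"z": 0.03,"rx": 0,"ry": 0,"rz": 0}
    - {"x": -0.29,"y": 0,"z": 0.05,"rx": 0,"ry": 0,"rz": 0}
    - {"x": -0.29,"y": 0,"z": 0.07,"rx": 0,"ry": 0,"rz": 0}
    - {"x": 0,"y": 0,"z": 0,"rx": 0,"ry": 0,"rz": 0}

```text
clock: 12.12
tool_pos: [0.5806, 0.1951, 0.1377]
orientation: [180.0, -0.0, -90.0]
force: [0.2, 0.7, -1.0]
opening: 0.0219
gripper_force: 30.0
```

Run:
```python
from h import *
a=cams.snapshot("scene");b=cams.snapshot("top")
f=lambda i:cv2.convertScaleAbs(cv2.resize(i,None,fx=2.2,fy=2.2,interpolation=cv2.INTER_CUBIC),alpha=1.4)
cv2.imwrite("pics/s3.png",np.hstack([f(a[130:310,200:380]),f(b[130:310,130:310])]))
```

View pics/s3.png

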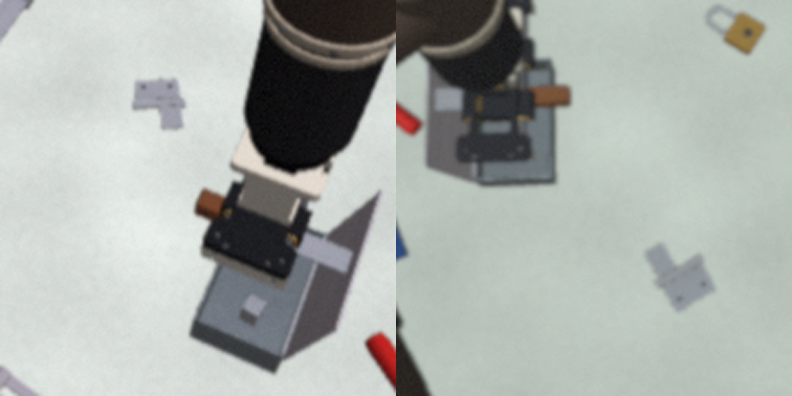

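Request:
play_rows:
  motion:
    - {"x": 0.5,"y": 0,"z": 0,"rx": 0,"ry": 0,"rz": 0}
    - {"x": 1,"y": 0,"z": 0,"rx": 0,"ry": 0,"rz": 0}
    - {"x": 1,"y": 0,"z": 0,"rx": 0,"ry": 0,"rz": 0}
    - {"x": 1,"y": 0,"z": 0,"rx": 0,"ry": 0,"rz": 0}
    - {"x": 1,"y": 0.33,"z": 0.25,"rx": 0,"ry": 0,"rz": 0}
    - {"x": 1,"y": 0.33,"z": 0.25,"rx": 0,"ry": 0,"rz": 0}
    - {"x": 1,"y": 0.33,"z": 0.25,"rx": 0,"ry": 0,"rz": 0}
    - {"x": 1,"y": 0.33,"z": 0.25,"rx": 0,"ry": 0,"rz": 0}
    - {"x": 1,"y": 0.33,"z": 0.25,"rx": 0,"ry": 0,"rz": 0}
    - {"x": 1,"y": 0.33,"z": 0.25,"rx": 0,"ry": 0,"rz": 0}
    - {"x": 1,"y": 0.33,"z": 0.25,"rx": 0,"ry": 0,"rz": 0}
    - {"x": 1,"y": 0.33,"z": 0.25,"rx": 0,"ry": 0,"rz": 0}
    - {"x": 1,"y": 0.33,"z": 0.25,"rx": 0,"ry": 0,"rz": 0}
    - {"x": 1,"y": 0.33,"z": 0.25,"rx": 0,"ry": 0,"rz": 0}
    - {"x": 1,"y": 0.33,"z": 0.25,"rx": 0,"ry": 0,"rz": 0}
    - {"x": 0.6,"y": 0,"z": 0,"rx": 0,"ry": 0,"rz": -0.5}
    - {"x": 0,"y": 0,"z": 0,"rx": 0,"ry": 0,"rz": -0.5}
    - {"x": 0,"y": 0,"z": 0,"rx": 0,"ry": 0,"rz": 0}

```text
clock: 14.48
tool_pos: [0.4892, -0.183, 0.0692]
orientation: [180.0, 0.0, -86.1]
force: [-0.5, -0.2, -0.6]
opening: 0.0218
gripper_force: 30.0
```

Run:
```python
from h import *
a=cams.snapshot("scene");b=cams.snapshot("top");cv2.imwrite("pics/scene4.png",a);cv2.imwrite("pics/top4.png",b)
f=lambda i:cv2.convertScaleAbs(cv2.resize(i,None,fx=4,fy=4,interpolation=cv2.INTER_CUBIC),alpha=1.4)
cv2.imwrite("pics/s4.png",np.hstack([f(a[190:320,270:370]),f(b[140:270,135:235])])[:, :])
```

```text
(no output)
```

View pics/s4.png

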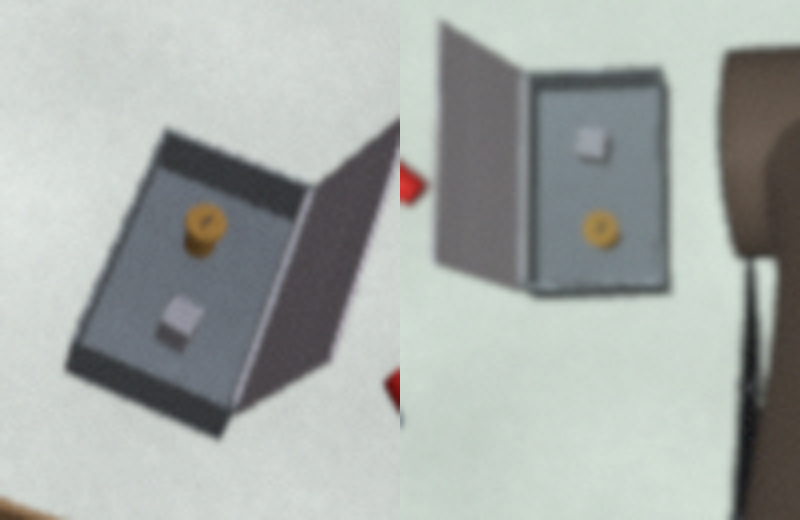

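The cover stands open past upright. The barrel is in the −x half, with its flange at scene (321,245) and top (185,197). The square latch is in the +x half. Laying the scraper down.

Request:
play_rows:
  motion:
    - {"x": 0,"y": 0,"z": 0.8,"rx": 0,"ry": 0,"rz": 0}
    - {"x": 0,"y": 0,"z": 0.8,"rx": 0,"ry": 0,"rz": 0}
    - {"x": 0,"y": 0,"z": 0.6,"rx": 0,"ry": 0,"rz": 0}
    - {"x": 0,"y": 0,"z": 0.25,"rx": 0,"ry": 0,"rz": 0}
    - {"x": 0,"y": 0,"z": 0.1,"rx": 0,"ry": 0,"rz": 0}
    - {"x": 0,"y": 0,"z": 0,"rx": 0,"ry": 0,"rz": 0}

```text
clock: 15.32
tool_pos: [0.4899, -0.1829, 0.0058]
orientation: [-180.0, -0.0, -86.0]
force: [-0.5, -0.3, -1.0]
opening: 0.0215
gripper_force: 30.0
```

Run:
```python
from fit import *
for n,roi in(("scene",(270,190,100,130)),("top",(135,140,100,130))):
    im=cv2.imread(f"pics/{n}4.png");x,y,w,h=roi;hsv=cv2.cvtColor(im[y:y+h,x:x+w],cv2.COLOR_BGR2HSV)
    m=((hsv[...,0]>10)&(hsv[...,0]<32)&(hsv[...,1]>110)).astype(np.uint8)
    k,l,st,ce=cv2.connectedComponentsWithStats(m);i=1+np.argmax(st[1:,4]);print(n,st[i],ce[i]+[x,y])
    yy,xx=np.nonzero(l==i); hull=None
    # model: flange disc + body, silhouettes
    t=np.linspace(0,2*np.pi,40)
    cyl=lambda r,a,b:np.array([[r*np.cos(s),r*np.sin(s),z] for s in t for z in(a,b)])
    M=np.zeros((384,512));M[yy+y,xx+x]=1
    print(fit({n:M},[cyl(.013,.029,.034),cyl(.01,.003,.029)],(.549,.2125,0)))
    for name,u in {"scene":{"farL":(166/4,130/4),"nearL":(66/4,370/4),"nearR":(222/4,438/4)},"top":{"tl":(-400+530,72),"tr":(662-400,70),"br":(668-400,292),"bl":(533-400,292)}}[n].items():
        s=1 if n=="scene" else .25
        print(name,unproj(n,(u[0]*s+x-.4,u[1]*s+y-.4),.05)[0].round(4))
```

```text
scene [47 52  9 12 88] [320.51136364 247.01136364]
(array([0.5454, 0.2069, 2.7   ]), np.float64(20.2))
farL [0.504  0.1626 0.05  ]
nearL [0.6796 0.166  0.05  ]
nearR [0.6786 0.2595 0.05  ]
top [47 54  7  7 42] [184.92857143 197.04761905]
(array([0.5461, 0.2051, 1.8   ]), np.float64(24.4))
tl [0.6594 0.2535 0.05  ]
tr [0.6576 0.1583 0.05  ]
br [0.495  0.1547 0.05  ]
bl [0.4983 0.249  0.05  ]
```

Request:
play_rows:
  motion:
    - {"x": 0,"y": 0,"z": 0,"rx": 0,"ry": 0,"rz": 0}
    - {"x": 0,"y": 0,"z": 0,"rx": 0,"ry": 0,"rz": 0}
    - {"x": 0,"y": 0,"z": 0,"rx": 0,"ry": 0,"rz": 0}
    - {"x": 0,"y": 0,"z": -0.6,"rx": 0,"ry": 0,"rz": 0}
    - {"x": 0,"y": 0,"z": -1,"rx": 0,"ry": 0,"rz": 0}
    - {"x": 0,"y": 0,"z": -1,"rx": 0,"ry": 0,"rz": 0}
    - {"x": 0,"y": 0,"z": -1,"rx": 0,"ry": 0,"rz": 0}
    - {"x": 0,"y": 0,"z": -1,"rx": 0,"ry": 0,"rz": 0}
    - {"x": 0,"y": 0,"z": -1,"rx": 0,"ry": 0,"rz": 0}
    - {"x": 0,"y": 0,"z": -1,"rx": 0,"ry": 0,"rz": 0}
    - {"x": 0,"y": 0,"z": -1,"rx": 0,"ry": 0,"rz": 0}
    - {"x": 0.7,"y": -0.2,"z": -0.4,"rx": 0,"ry": 0,"rz": 0}
  fingers: 1

```text
clock: 16.82
tool_pos: [0.4963, -0.1998, 0.2088]
orientation: [-179.8, -0.0, -86.0]
force: [0.5, 0.1, -0.0]
opening: 0.0879
gripper_force: 0.0
```

Run:
```python
from fit import *
b=cams.snapshot("top");a=cams.snapshot("scene");cv2.imwrite("pics/top5.png",b);cv2.imwrite("pics/scene5.png",a)
f=lambda i:cv2.convertScaleAbs(cv2.resize(i,None,fx=5,fy=5,interpolation=cv2.INTER_CUBIC),alpha=1.7)
a0=cv2.imread("pics/scene0.png");b0=cv2.imread("pics/top0.png")
out=[]
for n,im,(x,y) in(("scene",a0,(98,125)),("top",b0,(360,150))):
    c=f(im[y:y+70,x:x+56])
    P=place((.5545,-.3755,np.radians(-78.6)),np.array([[0,0,.159],[0,.039,.048],[0,-.039,.048],[.016,.039,.048],[.016,-.039,.048],[-.016,.039,.048],[-.016,-.039,.048],[0,.026,.004],[0,-.026,.004]]))
    for j,q in enumerate(proj(n,P)): cv2.circle(c,tuple(((q-[x,y]+.5)*5).astype(int).tolist()),3,(0,0,255) if j==0 else (0,255,0),1)
    out.append(c)
sc=f(a[160:230,165:225]);out.append(cv2.resize(sc,(230,350)))
cv2.imwrite("pics/c5.png",np.hstack(out))
```

```text
(no output)
```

View pics/c5.png

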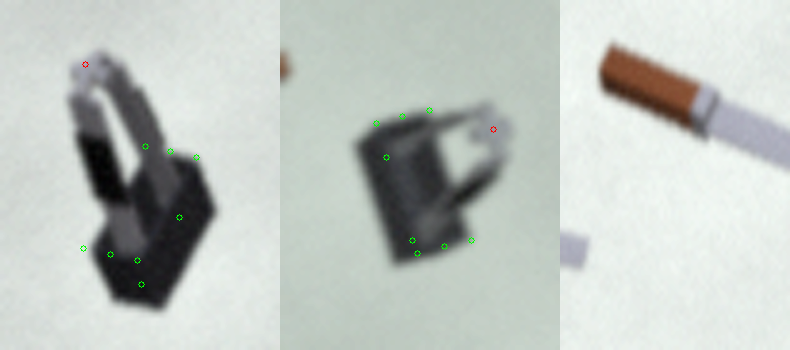

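The scraper lies flat on the bench and the fitted stand and tongs points match within about 3 mm. Moving above the tongs.

Request:
play_rows:
  motion:
    - {"x": 0.97,"y": -0.26,"z": 0,"rx": 0,"ry": 0,"rz": 0}
    - {"x": 0.97,"y": -0.26,"z": 0,"rx": 0,"ry": 0,"rz": 0}
    - {"x": 0.97,"y": -0.26,"z": 0,"rx": 0,"ry": 0,"rz": 0}
    - {"x": 0.97,"y": -0.26,"z": 0,"rx": 0,"ry": 0,"rz": 0}
    - {"x": 0.97,"y": -0.26,"z": 0,"rx": 0,"ry": 0,"rz": 0}
    - {"x": 0.97,"y": -0.26,"z": 0,"rx": 0,"ry": 0,"rz": 0}
    - {"x": 0.97,"y": -0.26,"z": 0,"rx": 0,"ry": 0,"rz": -0.85}
    - {"x": 0,"y": 0,"z": 0,"rx": 0,"ry": 0,"rz": -0.9}
    - {"x": 0,"y": 0,"z": 0,"rx": 0,"ry": 0,"rz": 0}
    - {"x": 0,"y": 0,"z": 0,"rx": 0,"ry": 0,"rz": 0}

```text
clock: 18.18
tool_pos: [0.5526, -0.3658, 0.2057]
orientation: [180.0, 0.0, -79.1]
force: [0.1, 0.5, 0.7]
opening: 0.0873
gripper_force: 0.0
```

Request:
play_rows:
  motion:
    - {"x": 0.38,"y": 0,"z": 0.5,"rx": 0,"ry": 0,"rz": 0}
    - {"x": 0,"y": 0,"z": 0.8,"rx": 0,"ry": 0,"rz": 0}
    - {"x": 0,"y": 0,"z": 0.8,"rx": 0,"ry": 0,"rz": 0}
    - {"x": 0,"y": 0,"z": 0.7,"rx": 0,"ry": 0,"rz": 0}
    - {"x": 0,"y": 0,"z": 0.6,"rx": 0,"ry": 0,"rz": 0}
    - {"x": 0,"y": 0,"z": 0.4,"rx": 0,"ry": 0,"rz": 0}
    - {"x": 0,"y": 0,"z": 0.3,"rx": 0,"ry": 0,"rz": 0}
    - {"x": 0,"y": 0,"z": 0.2,"rx": 0,"ry": 0,"rz": 0}
    - {"x": 0,"y": 0,"z": 0.1,"rx": 0,"ry": 0,"rz": 0}
    - {"x": 0,"y": 0,"z": 0,"rx": 0,"ry": 0,"rz": 0}

```text
clock: 19.42
tool_pos: [0.5547, -0.3756, 0.0957]
orientation: [-180.0, -0.0, -79.1]
force: [0.8, -0.1, 0.8]
opening: 0.0874
gripper_force: 0.0
```

Request:
play_rows:
  motion:
    - {"x": 0,"y": 0,"z": 0,"rx": 0,"ry": 0,"rz": 0}
    - {"x": 0,"y": 0,"z": 0,"rx": 0,"ry": 0,"rz": 0}
    - {"x": 0,"y": 0,"z": 0,"rx": 0,"ry": 0,"rz": 0}
    - {"x": 0,"y": 0,"z": 0,"rx": 0,"ry": 0,"rz": 0}
    - {"x": 0,"y": 0,"z": 0,"rx": 0,"ry": 0,"rz": 0}
    - {"x": 0,"y": 0,"z": 0,"rx": 0,"ry": 0,"rz": 0}
  fingers: -0.1

```text
clock: 20.18
tool_pos: [0.5548, -0.3756, 0.0956]
orientation: [-180.0, -0.0, -79.1]
force: [-0.0, -0.1, -0.7]
opening: 0.0406
gripper_force: 6.5
```

Request:
play_rows:
  motion:
    - {"x": 0,"y": 0,"z": -0.3,"rx": 0,"ry": 0,"rz": 0}
    - {"x": 0,"y": 0,"z": -0.7,"rx": 0,"ry": 0,"rz": 0}
    - {"x": 0,"y": 0,"z": -0.8,"rx": 0,"ry": 0,"rz": 0}
    - {"x": 0,"y": 0,"z": -0.8,"rx": 0,"ry": 0,"rz": 0}
    - {"x": 0,"y": 0,"z": -0.8,"rx": 0,"ry": 0,"rz": 0}
    - {"x": 0,"y": 0,"z": -0.8,"rx": 0,"ry": 0,"rz": 0}
    - {"x": 0,"y": 0,"z": -0.7,"rx": 0,"ry": 0,"rz": 0}
    - {"x": 0,"y": 0,"z": -0.1,"rx": 0,"ry": 0,"rz": 0}

```text
clock: 21.18
tool_pos: [0.5554, -0.3759, 0.2228]
orientation: [-179.8, -0.1, -79.0]
force: [0.3, 0.4, -1.2]
opening: 0.0395
gripper_force: 6.4
```

Run:
```python
from fit import *
a=cams.snapshot("scene");b=cams.snapshot("top");cv2.imwrite("pics/scene6.png",a);cv2.imwrite("pics/top6.png",b)
print(ctrl.get_obs()["tool_pos"])
f=lambda i:cv2.convertScaleAbs(cv2.resize(i,None,fx=4,fy=4,interpolation=cv2.INTER_CUBIC),alpha=1.5)
cv2.imwrite("pics/c6.png",np.hstack([f(a[90:210,80:180]),f(a[200:320,270:370])]))
t=np.linspace(0,2*np.pi,40)
cyl=lambda r,a,b:np.array([[r*np.cos(s),r*np.sin(s),z] for s in t for z in(a,b)])
for n,im,roi in(("scene",a,(300,225,45,45)),("top",b,(170,180,32,34))):
    x,y,w,h=roi;q=im.astype(float);s=q[...,2]-q[...,0]   # R-B
    s=s[y:y+h,x:x+w];bg=np.median(s);M=np.zeros((384,512));M[y:y+h,x:x+w]=np.clip((s-bg-8)/(.5*(s.max()-bg)),0,1)
    print(n,s.max()-bg,M.sum(),render(n,[cyl(.013,.029,.034),cyl(.01,.003,.029)],(.549,.2125,0)).sum(),fit({n:M},[cyl(.013,.029,.034),cyl(.01,.003,.029)],(.549,.2125,0)))
```

```text
[ 0.55460377 -0.37548816  0.22079727]
scene 68.0 109.44117647058823 122.96078431372551 (array([0.5446, 0.2069, 4.4   ]), np.float64(3.8))
top 78.0 77.69230769230771 79.85490196078432 (array([0.5468, 0.2058, 2.3   ]), np.float64(1.1))
```

View pics/c6.png

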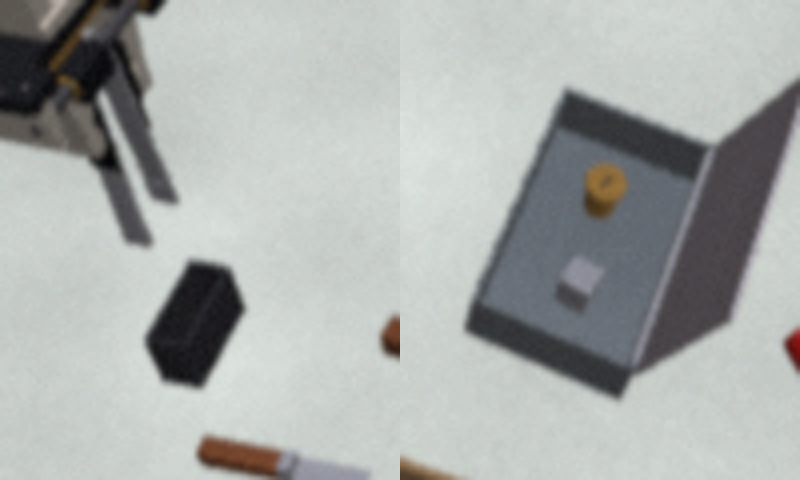

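The tongs are out of the stand and held open. The barrel fits at (0.546, 0.206) in both views. Moving there at height.

Request:
play_rows:
  motion:
    - {"x": -0.4,"y": 0,"z": 0,"rx": 0,"ry": 0,"rz": 0.9}
    - {"x": -0.7,"y": 0,"z": 0,"rx": 0,"ry": 0,"rz": 0.9}
    - {"x": -1,"y": 0,"z": 0,"rx": 0,"ry": 0,"rz": 0.9}
    - {"x": -1,"y": 0,"z": 0,"rx": 0,"ry": 0,"rz": 0}
    - {"x": -1,"y": 0,"z": 0,"rx": 0,"ry": 0,"rz": 0}
    - {"x": -1,"y": 0,"z": 0,"rx": 0,"ry": 0,"rz": 0}
    - {"x": -1,"y": 0,"z": 0,"rx": 0,"ry": 0,"rz": 0}
    - {"x": -1,"y": 0,"z": 0,"rx": 0,"ry": 0,"rz": 0}
    - {"x": -1,"y": 0,"z": 0,"rx": 0,"ry": 0,"rz": 0}
    - {"x": -1,"y": 0,"z": 0,"rx": 0,"ry": 0,"rz": 0}
    - {"x": -1,"y": 0,"z": 0,"rx": 0,"ry": 0,"rz": 0}
    - {"x": -1,"y": 0,"z": 0,"rx": 0,"ry": 0,"rz": 0}
    - {"x": -1,"y": 0,"z": 0,"rx": 0,"ry": 0,"rz": 0}
    - {"x": -1,"y": 0,"z": 0,"rx": 0,"ry": 0,"rz": 0}
    - {"x": -1,"y": 0,"z": 0,"rx": 0,"ry": 0,"rz": 0}
    - {"x": -1,"y": 0,"z": 0,"rx": 0,"ry": 0,"rz": 0}
    - {"x": -1,"y": 0,"z": 0,"rx": 0,"ry": 0,"rz": 0}
    - {"x": -1,"y": 0,"z": 0,"rx": 0,"ry": 0,"rz": 0}
    - {"x": -1,"y": 0,"z": 0,"rx": 0,"ry": 0,"rz": 0}
    - {"x": -1,"y": 0,"z": 0,"rx": 0,"ry": 0,"rz": 0}

```text
clock: 23.78
tool_pos: [0.5472, 0.1022, 0.2195]
orientation: [179.9, -0.0, -89.9]
force: [0.9, -0.4, -2.1]
opening: 0.0396
gripper_force: 6.4
```

Request:
play_rows:
  motion:
    - {"x": -0.9,"y": 0,"z": 0,"rx": 0,"ry": 0,"rz": 0}
    - {"x": -0.8,"y": 0,"z": 0,"rx": 0,"ry": 0,"rz": 0}
    - {"x": -0.6,"y": 0,"z": 0,"rx": 0,"ry": 0,"rz": 0}
    - {"x": -0.3,"y": 0,"z": 0,"rx": 0,"ry": 0,"rz": 0}
    - {"x": 0,"y": 0,"z": 0,"rx": 0,"ry": 0,"rz": 0}
    - {"x": 0,"y": 0,"z": 0,"rx": 0,"ry": 0,"rz": 0}

```text
clock: 24.52
tool_pos: [0.5476, 0.1661, 0.2206]
orientation: [180.0, -0.0, -89.9]
force: [-0.2, -0.1, -0.7]
opening: 0.0393
gripper_force: 6.4
```

Request:
play_rows:
  motion:
    - {"x": -0.6,"y": 0.03,"z": 0,"rx": 0,"ry": 0,"rz": 0}
    - {"x": -0.6,"y": 0.03,"z": 0.3,"rx": 0,"ry": 0,"rz": 0}
    - {"x": -0.4,"y": 0,"z": 0.7,"rx": 0,"ry": 0,"rz": 0}
    - {"x": 0,"y": 0,"z": 0.8,"rx": 0,"ry": 0,"rz": 0}
    - {"x": 0,"y": 0,"z": 0.7,"rx": 0,"ry": 0,"rz": 0}
    - {"x": 0,"y": 0,"z": 0.5,"rx": 0,"ry": 0,"rz": 0}
    - {"x": 0,"y": 0,"z": 0,"rx": 0,"ry": 0,"rz": 0}

```text
clock: 25.4
tool_pos: [0.5453, 0.2063, 0.144]
orientation: [179.9, -0.1, -89.8]
force: [-0.6, -0.5, -0.5]
opening: 0.0397
gripper_force: 6.4
```

Run:
```python
from fit import *
a=cams.snapshot("scene");b=cams.snapshot("top")
t=ctrl.get_obs()["tool_pos"];print(t)
f=lambda i:cv2.convertScaleAbs(cv2.resize(i,None,fx=6,fy=6,interpolation=cv2.INTER_CUBIC),alpha=1.7)
o=[]
for n,im,(x,y) in(("scene",a,(285,195)),("top",b,(155,155))):
    c=f(im[y:y+85,x:x+66])
    P=np.array([[.546,.2063,.034],[.546,.2063,.003],t+[.02,0,-.092],t+[-.02,0,-.092]])
    for j,q in enumerate(proj(n,P)): cv2.circle(c,tuple(((q-[x,y]+.5)*6).astype(int).tolist()),4,(0,0,255) if j<2 else (0,255,0),1)
    o.append(c)
cv2.imwrite("pics/c7.png",np.hstack(o))
```

```text
[0.54630074 0.20671355 0.14569778]
```

View pics/c7.png

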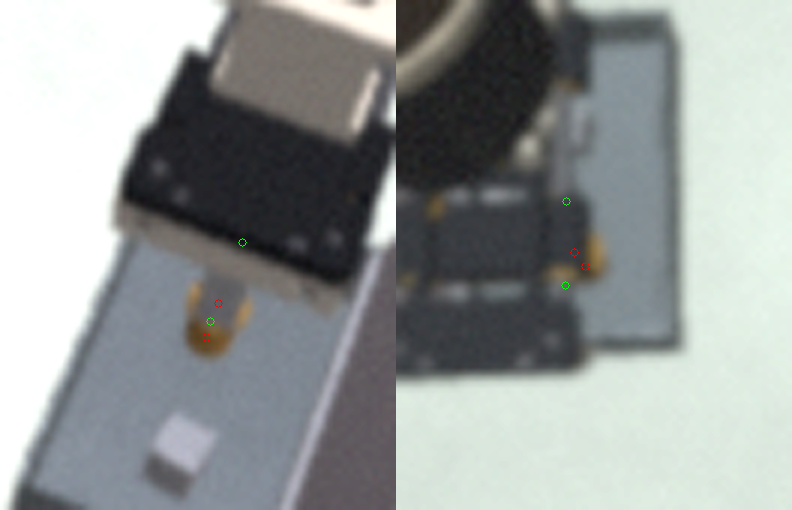

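The jaws straddle the barrel: the near jaw is at scene crop (222,300), centred on the flange (190–253). Descending.

Request:
play_rows:
  motion:
    - {"x": 0,"y": 0,"z": 0.3,"rx": 0,"ry": 0,"rz": 0}
    - {"x": 0,"y": 0,"z": 0.35,"rx": 0,"ry": 0,"rz": 0}
    - {"x": 0,"y": 0,"z": 0.35,"rx": 0,"ry": 0,"rz": 0}
    - {"x": 0,"y": 0,"z": 0.3,"rx": 0,"ry": 0,"rz": 0}
    - {"x": 0,"y": 0,"z": 0.2,"rx": 0,"ry": 0,"rz": 0}
    - {"x": 0,"y": 0,"z": 0,"rx": 0,"ry": 0,"rz": 0}
    - {"x": 0,"y": 0,"z": 0,"rx": 0,"ry": 0,"rz": 0}

```text
clock: 26.38
tool_pos: [0.5462, 0.2066, 0.1083]
orientation: [-180.0, 0.0, -89.8]
force: [-0.9, 0.1, 0.2]
opening: 0.0397
gripper_force: 6.4
```

Request:
play_rows:
  motion:
    - {"x": 0,"y": 0,"z": 0.15,"rx": 0,"ry": 0,"rz": 0}
    - {"x": 0,"y": 0,"z": 0.15,"rx": 0,"ry": 0,"rz": 0}
    - {"x": 0,"y": 0,"z": 0.1,"rx": 0,"ry": 0,"rz": 0}
    - {"x": 0,"y": 0,"z": 0,"rx": 0,"ry": 0,"rz": 0}
    - {"x": 0,"y": 0,"z": 0,"rx": 0,"ry": 0,"rz": 0}

```text
clock: 27.0
tool_pos: [0.5461, 0.2066, 0.0981]
orientation: [-180.0, -0.0, -89.9]
force: [-0.2, 1.2, -0.1]
opening: 0.04
gripper_force: 6.4
```

Request:
play_rows:
  motion:
    - {"x": 0,"y": 0,"z": 0,"rx": 0,"ry": 0,"rz": 0}
    - {"x": 0,"y": 0,"z": 0,"rx": 0,"ry": 0,"rz": 0}
    - {"x": 0,"y": 0,"z": 0,"rx": 0,"ry": 0,"rz": 0}
    - {"x": 0,"y": 0,"z": 0,"rx": 0,"ry": 0,"rz": 0}
    - {"x": 0,"y": 0,"z": 0,"rx": 0,"ry": 0,"rz": 0}
    - {"x": 0,"y": 0,"z": 0,"rx": 0,"ry": 0,"rz": 0}
  fingers: -1

```text
clock: 27.75
tool_pos: [0.5461, 0.2065, 0.0981]
orientation: [-180.0, 0.0, -89.9]
force: [-0.7, 0.3, -1.1]
opening: 0.0354
gripper_force: 29.8
```

Request:
play_rows:
  motion:
    - {"x": 0,"y": 0,"z": -0.15,"rx": 0,"ry": 0,"rz": 0}
    - {"x": 0,"y": 0,"z": -0.3,"rx": 0,"ry": 0,"rz": 0}
    - {"x": 0,"y": 0,"z": -0.5,"rx": 0,"ry": 0,"rz": 0}
    - {"x": 0,"y": 0,"z": -0.7,"rx": 0,"ry": 0,"rz": 0}
    - {"x": 0,"y": 0,"z": -0.7,"rx": 0,"ry": 0,"rz": 0}
    - {"x": 0,"y": 0,"z": -0.7,"rx": 0,"ry": 0,"rz": 0}
    - {"x": 0,"y": 0,"z": -0.7,"rx": 0,"ry": 0,"rz": 0}
    - {"x": 0,"y": 0,"z": -0.7,"rx": 0,"ry": 0,"rz": 0}
    - {"x": 0,"y": 0,"z": -0.5,"rx": 0,"ry": 0,"rz": 0}
    - {"x": 0,"y": 0,"z": -0.3,"rx": 0,"ry": 0,"rz": 0}
    - {"x": 0,"y": 0,"z": -0.1,"rx": 0,"ry": 0,"rz": 0}
    - {"x": 0,"y": 0,"z": 0,"rx": 0,"ry": 0,"rz": 0}
    - {"x": 0,"y": 0,"z": 0,"rx": 0,"ry": 0,"rz": 0}
    - {"x": 0,"y": 0,"z": 0,"rx": 0,"ry": 0,"rz": 0}
    - {"x": 0,"y": 0,"z": 0,"rx": 0,"ry": 0,"rz": 0}

```text
clock: 29.62
tool_pos: [0.546, 0.2065, 0.2315]
orientation: [180.0, -0.0, -89.9]
force: [0.2, 0.3, -2.0]
opening: 0.0354
gripper_force: 29.8
```

Run:
```python
from fit import *
a=cams.snapshot("scene");b=cams.snapshot("top")
print(ctrl.get_obs()["tool_pos"])
f=lambda i:cv2.convertScaleAbs(cv2.resize(i,(400,480),interpolation=cv2.INTER_CUBIC),alpha=1.5)
cv2.imwrite("pics/c8.png",np.hstack([f(a[180:300,270:370]),f(b[120:276,120:250])]))
```

```text
[0.54602565 0.20652028 0.23168906]
```

View pics/c8.png

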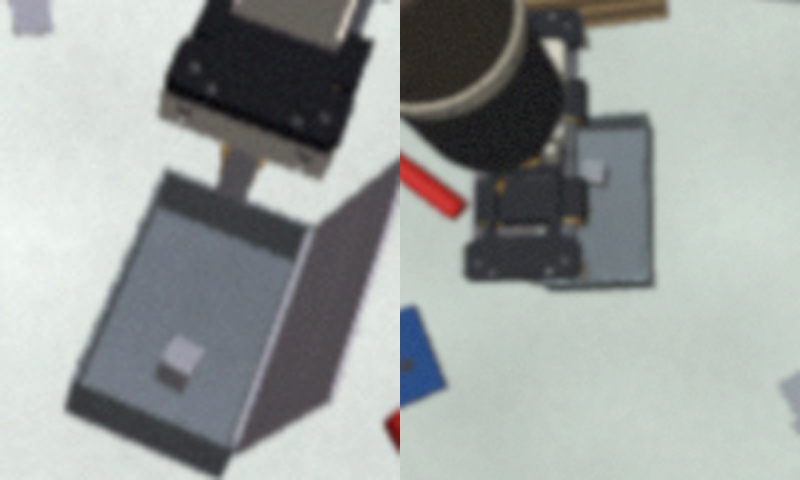

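The barrel has left the box. Brass shows on either side of the near jaw at scene crop (225–265,155), held about 85 mm above the rim. The latch stays in the box and the cover is open. Handing in.

```bash
python3 -c "
from plant import workorder
print(workorder.close_job())"
```

```text
the job is handed in; nothing more can be done
None
```

The job is handed in at about 30 s on the clock: cover levered open past upright (about 100°), scraper back on the bench where it lay, latch still in the box, and the barrel held still in the closed tongs about 85 mm above the rim; no verdict was returned.

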